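# Put the coloured bottles into their spill trays

## Robot

A 6-joint arm with a two-finger parallel gripper is mounted at the origin on a cart in front of the work surface, level with it; the furniture and walls round the work are solid. World frame = base frame: x ahead of the robot, y to its left, z up, the work surface at z = 0. Lengths are in mm, angles in rad, forces in N, time in s.
With the tool pointing down it reaches from about 350 to 875 mm from the base axis. Payload 4.2 kg.
Tool frame: the origin (TCP) lies midway between the tips of the shut fingers; the grasp point (between the pads) lies 19 mm behind it; z points along the fingers, y is the direction in which the jaws open and shut (so a half turn about z gives the same grasp; the last joint's range is limited). The gripper opens to 85 mm and grips with 20 to 120 N. Pads are 22 mm wide; open, the fingers measure 114 mm over their backs; the gripper's body (76 mm by 85 mm) begins 54 mm behind the grasp point. The pads swing forward as they close: fully open they stand 13 mm farther back than shut.
Start: joints at [1.527, 0.385, 0.008, 0, -1.194, -0.259], TCP at [186.339, 596.554, 231.312] pointing down, gripper open.
Joint ranges: [-3.14, 3.14], [-1.21, 2.06], [-1.07, 1.41], [-3.16, 2.05], [-2.99, -0.16], [-3.1, 3.1]. Speed limits (rad/s): [2.79, 2.79, 3.14, 3.14, 3.14, 3.14].

## Interface

Orientations are given as a rotation vector (axis times angle).
In Python, from plant import manip gives the robot as it stands.
- The arm moves only by the tool jog_arm, never from a script. Its argument "deltas" is a list of rows, each a list of 3 entries, a list of its own where there are three numbers: the shift along the tool's x, y, z in cm, then the turn about the tool's z in rad, then the finger opening in cm, from 0 to 8.54. A call has 1 to 5 rows; each row is the pose to reach, as a shift and turn from the pose commanded when the call began, along the tool's axes at that moment; what a row does not reach only later rows make up. A row lasts 1/12 s, in which the tool goes at most 41.7 mm and 7.16 degrees, less where a joint would pass 70% of its speed; a pose out of reach is approached as far as the arm can. A call with a gripper value outside its range is refused whole. The fingers move at their own pace and stop on an object; "grip_force" is the grip in N (left out, the last holds). Time passes only in rows, so rows that repeat a pose let the fingers close. It gives the time, the measured TCP pose, the force and the opening at its end, in the units of the state.
- manip.get_state(): the state, without advancing time (a new reading comes with each control period).
- manip.grab_frame(name): name is "side" or "top"; returns a dict with "color" (480x640x3 uint8, blue, green, red), "K" (3x3 intrinsics, pixels), "k1" (the pictures are not rectified: a ray, as slopes to the right and down, at radius r is drawn at 1 + k1 r^2 times it, then the intrinsics apply), "rvec" (rotation vector, rad) and "tvec" (3), from world to camera coordinates, as OpenCV has them. Camera axes: x right, y down, z forward; pixel columns grow to the right and rows downward; lengths in mm; the calibration is good to about 2 mm. A picture is of the moment at which its call begins. There is no depth.
- manip.close_job(): hands the job in, once; it reports no verdict.
The state is a dict: "time": time; "joint_pos": joint angles; "dq": joint speeds; "joint_torque": joint torques, N m; "tool_pos": TCP position; "tool_rot": TCP orientation; "wrist_force": force on the tool from outside, world axes, zero at the start; "wrist_torque": the same for the moment, N m; "width": opening from 0.0 (shut) to 1.0 (fully open).
Only numpy, scipy, OpenCV 4.12 (cv2) and the standard library are available. Lean on these libraries where they do the work, as an engineer would, in place of code of your own. Each camera call takes 0.05 s, during which the arm holds its last target. There are 200 camera calls.

## Task

Put the three coloured bottles away: stand the blue-capped bottle in the blue spill tray, the green-capped one in the green tray and the dark red bottle in the red tray, each upright and flat on the tray's floor. Do not tip any bottle over, and leave the two white-capped bottles where they stand.

Things in the scene. Friction and masses are not known exactly. Their poses are not given: they have to be found in the camera images.
- blue_cap_mid (a point): White round bottle with a blue screw cap, 125 mm tall, body 67 mm across; the cap is 48 mm across and fills the top 28 mm, with a sloping shoulder below it; about 0.3 kg. The point is on the bottle's axis, half-way up; its z axis points up along the bottle, which starts upright on the worktop.
- green_cap_mid (a point): White round bottle with a dark green screw cap (and a green band on the label), 123 mm tall, body 69 mm across; the cap is 58 mm across and fills the top 20 mm; about 0.45 kg. The point is on the bottle's axis, half-way up; its z axis points up along the bottle, which starts upright on the worktop.
- dark_red_mid (a point): Dark red (crimson) round bottle with a black cap, 140 mm tall, body 57 mm across; the cap is 36 mm across and fills the top 20 mm; about 0.2 kg. The point is on the bottle's axis, half-way up; its z axis points up along the bottle, which starts upright on the worktop.
- white_cap_a_mid (a point): White round bottle with a WHITE cap and a green band on the label, 129 mm tall, 68 mm across. Loose, to be left alone. The point is on the bottle's axis, half-way up; its z axis points up along the bottle, which starts upright on the worktop.
- white_cap_b_mid (a point): White round bottle with a WHITE cap and a green band on the label, 126 mm tall, 68 mm across. Loose, to be left alone. The point is on the bottle's axis, half-way up; its z axis points up along the bottle, which starts upright on the worktop.
- tray_blue_floor (a point): Round blue spill tray, fixed to the worktop: a shallow dish 100 mm across, its inner floor 88 mm across and its mouth 92 mm, its rim 14 mm high. The point is the centre of its inner floor, 4 mm above the worktop; z axis up.
- tray_green_floor (a point): Round green spill tray, fixed to the worktop: a shallow dish 100 mm across, its inner floor 88 mm across and its mouth 92 mm, its rim 14 mm high. The point is the centre of its inner floor, 4 mm above the worktop; z axis up.
- tray_red_floor (a point): Round red spill tray, fixed to the worktop: a shallow dish 100 mm across, its inner floor 88 mm across and its mouth 92 mm, its rim 14 mm high. The point is the centre of its inner floor, 4 mm above the worktop; z axis up.
There are look-alikes about, which are no part of the job. What is shaped like the part that bears white_cap_b_mid but purple is not meant.

How it is judged (in metres and radians):
At the end, for the whole second after the job is handed in: Each of the three coloured bottles stands upright (within 0.06 rad) and at rest in the tray of its colour, its foot on the tray's floor (within 4 mm in height, 20 mm from the tray's centre); both white-capped bottles are upright and within 20 mm of where they started (horizontal distance between blue_cap_mid and tray_blue_floor below 0.02 m and z of blue_cap_mid in the frame of tray_blue_floor between 0.0585 and 0.0665 m and angle between each of blue_cap_mid, green_cap_mid, dark_red_mid, white_cap_a_mid, white_cap_b_mid's own z axis and vertical below 0.06 rad and linear speed of each of blue_cap, green_cap, dark_red below 0.02 m/s and horizontal distance between green_cap_mid and tray_green_floor below 0.02 m and z of green_cap_mid in the frame of tray_green_floor between 0.0575 and 0.0655 m and horizontal distance between dark_red_mid and tray_red_floor below 0.02 m and z of dark_red_mid in the frame of tray_red_floor between 0.066 and 0.074 m and distance of each of white_cap_a_mid, white_cap_b_mid from where it was at the start of the episode below 0.02 m); the robot touches nothing.
It fails at once if the blue cap bottle is tipped over (angle between blue_cap_mid's own z axis and vertical above 0.6 rad).
It fails at once if the green cap bottle is tipped over (angle between green_cap_mid's own z axis and vertical above 0.6 rad).
It fails at once if the dark red bottle is tipped over (angle between dark_red_mid's own z axis and vertical above 0.6 rad).
It fails at once if a white-capped bottle (white_cap_a) is moved by more than 20 mm or tipped (distance of white_cap_a_mid from where it was at the start of the episode above 0.02 m or angle between white_cap_a_mid's own z axis and vertical above 0.4 rad).
It fails at once if a white-capped bottle (white_cap_b) is moved by more than 20 mm or tipped (distance of white_cap_b_mid from where it was at the start of the episode above 0.02 m or angle between white_cap_b_mid's own z axis and vertical above 0.4 rad).
It also fails if it takes over 83 s, if anything falls off the work surface, if the arm or the gripper's body presses on something with over 40 N, if the wrist force passes 120 N, or if a joint passes its speed limit or range.

## Working session

There is one attempt and no reset: what is moved stays moved. The work goes in short steps, Python scripts to look and compute and a tool call to move; the robot and the scene stay as the last step left them, time stands still between calls to the robot, and variables do not carry over. Pictures are saved under pics/ and viewed, about 12 in all and at most 16, crops included, and the job is handed in when it is done.

Besides the shell and the picture viewer there is one more tool, called after "Call:" by a JSON object that holds its "method" and its "body", one argument or row to a line. jog_arm: Moves the arm, as the interface text tells. Its arguments: {"type":"object","properties":{"deltas":{"type":"array"},"grip_force":{"type":"number"}},"required":["deltas"]}

```bash
mkdir -p pics && cat > h.py <<'E'
import numpy as np, cv2
from plant import manip
def grab(n,save=None):
    f=manip.grab_frame(n)
    if save: cv2.imwrite('pics/'+save,f['color'])
    return f
def ray(f,u,v):
    K=np.array(f['K']);k=float(f['k1'])
    d=cv2.undistortPoints(np.array([[[u,v]]],float),K,np.array([k,0,0,0.]))[0,0]
    R=cv2.Rodrigues(np.array(f['rvec'],float))[0];t=np.array(f['tvec'],float).ravel()
    return -R.T@t, R.T@np.array([d[0],d[1],1])
def onz(f,u,v,z):
    c,d=ray(f,u,v); return c+d*(z-c[2])/d[2]
def proj(f,p):
    return cv2.projectPoints(np.array([p],float),np.array(f['rvec'],float),np.array(f['tvec'],float),np.array(f['K']),np.array([float(f['k1']),0,0,0]))[0].ravel()
E
python3 - <<'E'
from h import *
for n in('top','side'):
    f=grab(n,n+'0.png'); c,d=ray(f,320,240); print(n,c.round(),d.round(2),f['K'][0][0],f['k1'])
s=manip.get_state();print(s)
E
```

```text
top [ 336.  -22. 1164.] [ 0.15 -0.02 -0.99] 538.6054434276531 -0.16332663812975362
side [288. 684. 553.] [ 0.25 -0.79 -0.55] 449.2985324065935 -0.1014137524511713
{'time': 0.1, 'joint_pos': array([ 1.52658102e+00,  3.85534098e-01,  6.74921203e-03, -4.29274683e-04,
       -1.19399406e+00, -2.58608991e-01]), 'dq': array([ 0.00017017, -0.00175113,  0.00258366,  0.00285244, -0.00042699,
        0.00143564]), 'joint_torque': array([-5.89133742e-04, -3.93319166e+01,  1.88931119e+01,  4.19799954e+00,
       -2.57140353e-03,  8.34544636e-06]), 'tool_pos': array([186.209969  , 596.06984733, 230.29375715]), 'tool_rot': array([ 3.10362149e+00, -4.73801802e-01, -2.89765904e-04]), 'wrist_force': array([-0.20993314,  0.26715037,  0.28909538]), 'wrist_torque': array([0.01808106, 0.01768823, 0.00842283]), 'width': 1.000182519572219}
```

View pics/top0.png

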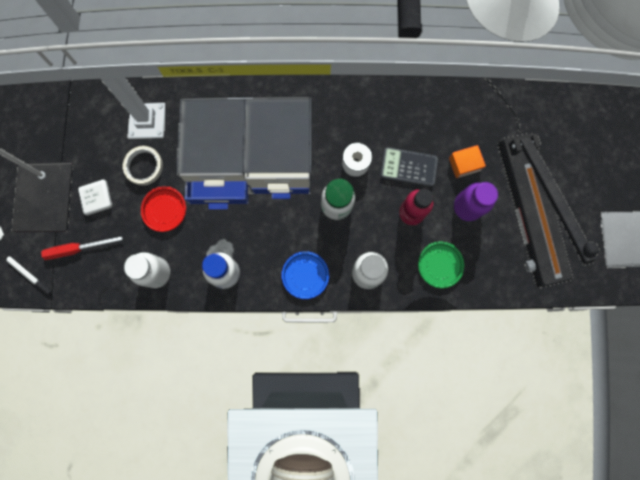

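View pics/side0.png

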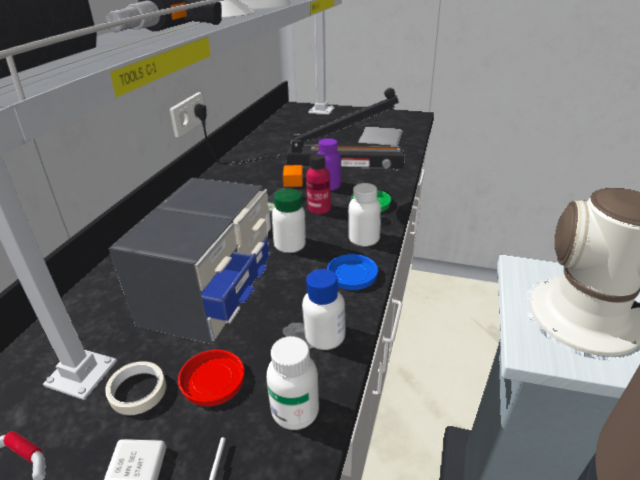

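```bash
cat > m.py <<'E'
from h import *
def comps(f,lo,hi,lo2=None,hi2=None,amin=60):
    hsv=cv2.cvtColor(f['color'],cv2.COLOR_BGR2HSV)
    m=cv2.inRange(hsv,lo,hi)
    if lo2: m|=cv2.inRange(hsv,lo2,hi2)
    n,l,s,c=cv2.connectedComponentsWithStats(m)
    out=[]
    for i in range(1,n):
        if s[i,4]>amin:
            ct=max(cv2.findContours((l==i).astype('uint8'),cv2.RETR_EXTERNAL,cv2.CHAIN_APPROX_NONE)[0],key=len)
            out.append((c[i],s[i],cv2.fitEllipse(ct)[0]))
    return out
C=dict(blue=((105,120,60),(125,255,255)),green=((60,90,30),(90,255,255)),red=((0,120,50),(6,255,255),(165,120,50),(180,255,255)),white=((0,0,130),(180,60,255)))
E
python3 - <<'E'
from m import *
f=grab('top')
for k,a in C.items():
    for c,s,e in comps(f,*a):
        if c[1]<130 or c[1]>300: continue
        print(k,c.round(1),s,np.round(e,1),'z14',onz(f,*e,14).round()[:2],'z115',onz(f,*c,118).round()[:2])
im=f['color']
cv2.imwrite('pics/crop.png',cv2.resize(im[140:300,120:520],(800,320),interpolation=cv2.INTER_CUBIC))
E
```

```text
blue [217.6 194. ] [ 187  182   61   28 1215] [217.7 193.5] z14 [619. 183.] z115 [592. 165.]
blue [300.1 190.8] [292 189  17   5  75] [299.9 190.9] z14 [624.   2.] z115 [598.  -0.]
blue [281.2 195.9] [272 193  19   6  96] [281.9 195.8] z14 [613.  42.] z115 [588.  37.]
blue [304.9 274.9] [ 281  251   49   49 1906] [304.9 274.9] z14 [440.  -9.] z115 [430. -10.]
blue [214.  265.6] [202 254  25  24 475] [214.  265.6] z14 [460. 187.] z115 [449. 168.]
green [339.1 192.1] [326 178  28  30 644] [339.1 192.1] z14 [622. -84.] z115 [596. -78.]
green [440.8 264.5] [ 417  241   48   48 1816] [440.8 264.5] z14 [ 461. -303.] z115 [ 450. -278.]
red [162.8 208.8] [ 140  186   47   47 1730] [162.8 208.8] z14 [585. 305.] z115 [563. 275.]
red [413.2 209.5] [400 188  34  37 635] [415.1 207.2] z14 [ 588. -251.] z115 [ 561. -226.]
red [ 60.1 250.8] [ 41 242  40  19 475] [ 60.3 250.7] z14 [492. 538.] z115 [478. 488.]
white [356.9 156.6] [343 143  29  29 607] [357.  156.6] z14 [ 703. -124.] z115 [ 670. -115.]
white [141.2 164.3] [122 146  39  38 503] [141.4 164.3] z14 [688. 360.] z115 [656. 326.]
white [391.
[... 460 characters left out ...]
67 183  23  10 212] [278.3 187.4] z14 [632.  50.] z115 [606.  44.]
white [332. 204.] [322 188  29  25 104] [338.1 195.6] z14 [614. -81.] z115 [571. -64.]
white [621.5 237.1] [ 601  212   39   53 1856] [621.6 236.6] z14 [ 522. -740.] z115 [ 504. -675.]
white [100.5 242.1] [ 80 237  42  12 161] [100.5 242.1] z14 [511. 444.] z115 [495. 402.]
white [143.8 266.8] [124 252  45  33 953] [144.2 267.2] z14 [456. 341.] z115 [446. 309.]
white [224.1 268.7] [204 252  34  33 347] [217.3 266.7] z14 [457. 180.] z115 [442. 148.]
white [370.7 267.9] [355 252  33  33 849] [370.7 267.9] z14 [ 454. -150.] z115 [ 444. -139.]
white [ 21.6 269.5] [  7 256  31  27 222] [ 21.5 269.5] z14 [449. 631.] z115 [439. 572.]
```

View pics/crop.png

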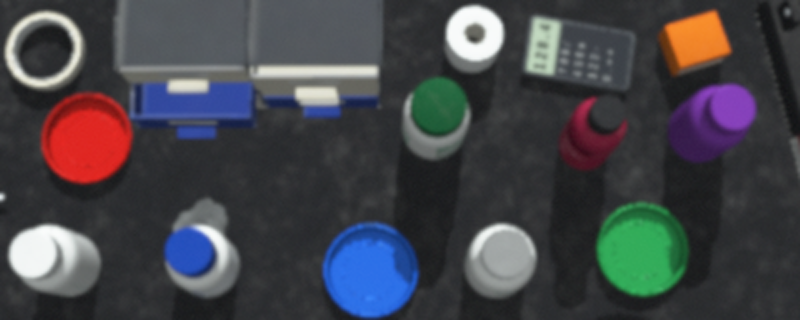

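The views agree. In the top view the blue cap is at px (214,266), the green cap at (339,192) and the dark red bottle with its black cap at (423,196). The trays are blue (305,275), green (441,265) and red (163,209).

- **Dark red or purple:** (423,196) and (483,194) have a similar shape, but only the first is crimson with a black cap, so I take that one.
- **Whites:** (147,268) and (370,270) stay where they are.

I'll turn the jaws along world x and go to the blue bottle first.

Call:
{"method": "jog_arm", "body": {
  "deltas": [
    [[3,2.6,0],0.12,8.5],
    [[6,5.2,0],0.24,8.5],
    [[9,7.8,0],0.36,8.5],
    [[12,10.4,0],0.48,8.5],
    [[15,13,0],0.6,8.5]
  ],
  "grip_force": 60
}}

```text
time: 0.57
tool_pos: [291.2, 425.8, 231.0]
tool_rot: [2.823, -1.378, 0.0]
wrist_force: [1.0, 0.4, -0.4]
width: 0.996
```

```bash
cat >> h.py <<'E'
from scipy.spatial.transform import Rotation as Ro
def go(x,y,z,th=-np.pi/2):
    s=manip.get_state();R=Ro.from_rotvec(s['tool_rot']).as_matrix();a=np.arctan2(R[1,0],R[0,0])
    print('t',round(s['time'],2),'pos',s['tool_pos'].round(1),'j',s['joint_pos'].round(2),'w',round(s['width'],3),'F',s['wrist_force'].round(1))
    print('zaxis',R[:,2].round(3),'shift cm',(R.T@(np.array([x,y,z])-s['tool_pos'])/10).round(2),'turn',round(a-th,3))
E
python3 -c "
from h import *
go(449,168,231)
f=grab('top','p2.png');print(onz(f,423,196.5,139),onz(f,214,265.6,120),onz(f,408,219,15))"
```

```text
t 0.57 pos [291.2 425.8 231. ] j [ 1.29  0.2  -0.26 -0.   -1.12 -0.62] w 0.996 F [ 1.   0.4 -0.4]
zaxis [-0.    -0.001 -1.   ] shift cm [3.004e+01 3.420e+00 1.000e-02] turn 0.663
[ 582.25499179 -242.53824485  139.        ] [448.31890919 167.98096299 120.        ] [ 561.37618497 -233.99349488   15.        ]
```

Call:
{"method": "jog_arm", "body": {
  "deltas": [
    [[4,0.4,0],0.12,8.5],
    [[8,0.8,0],0.24,8.5],
    [[12,1.2,0],0.36,8.5],
    [[16,1.7,0],0.48,8.5],
    [[20,2.2,0],0.6,8.5]
  ]
}}

```text
time: 1.03
tool_pos: [397.8, 255.3, 231.3]
tool_rot: [-2.29, 2.151, 0.0]
wrist_force: [0.6, 0.0, -0.8]
width: 0.997
```

```bash
python3 -c "
from h import *
go(448,168,150)"
```

```text
t 1.03 pos [397.8 255.3 231.3] j [ 0.92  0.12 -0.35 -0.   -1.1  -0.85] w 0.997 F [ 0.6  0.  -0.8]
zaxis [-0.  0. -1.] shift cm [ 9.03 -4.47  8.13] turn 0.063
```

Call:
{"method": "jog_arm", "body": {
  "deltas": [
    [[3,-1.5,0],0.063,8.5],
    [[6,-3,1],0.063,8.5],
    [[9,-4.5,4],0.063,8.5],
    [[9,-4.5,7],0.063,8.5],
    [[9,-4.5,7],0.063,8.5]
  ]
}}

```text
time: 1.45
tool_pos: [445.2, 166.4, 155.9]
tool_rot: [2.213, -2.213, -0.005]
wrist_force: [-1.6, 0.1, -0.1]
width: 0.995
```

```bash
python3 -c "
from m import *
go(448,168,88)
f=grab('side','s3.png');g=grab('top','t3.png')
print([ (np.round(c,1),s) for c,s,e in comps(f,*C['blue'])])
cv2.imwrite('pics/v3.png',np.hstack([cv2.resize(f['color'][200:400,200:400],(400,400)),cv2.resize(g['color'][180:330,130:280],(400,400))]))"
```

```text
t 1.45 pos [445.2 166.4 155.9] j [ 0.7   0.21 -0.45 -0.   -0.92 -0.7 ] w 0.995 F [-1.6  0.1 -0.1]
zaxis [-0.011 -0.006 -1.   ] shift cm [-0.2  -0.36  6.78] turn -0.0
[(array([232.4, 284.6]), array([ 201,  238,   68,   82, 2328], dtype=int32)), (array([340.6, 277.3]), array([ 306,  254,   73,   50, 2346], dtype=int32))]
```

View pics/v3.png

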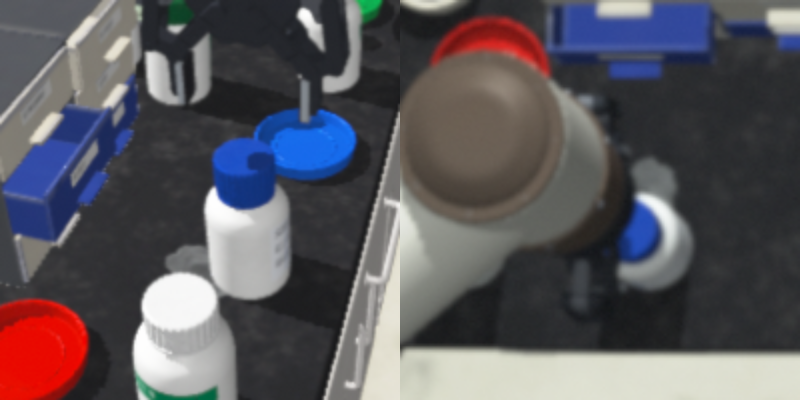

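The left panel shows the fingers straddling the blue cap at crop (245,165), centred between the pads at x≈180 and x≈305. I'll descend onto the cap.

Call:
{"method": "jog_arm", "body": {
  "deltas": [
    [[-0.15,-0.3,2],0,8.5],
    [[-0.15,-0.3,4],0,8.5],
    [[-0.15,-0.3,6],0,8.5],
    [[-0.15,-0.3,7],0,8.5],
    [[-0.15,-0.3,7],0,8.5]
  ]
}}

```text
time: 1.97
tool_pos: [451.1, 173.0, 91.2]
tool_rot: [2.229, -2.213, 0.0]
wrist_force: [0.0, -0.1, -0.3]
width: 0.995
```

```bash
python3 -c "
from h import *
go(448,168,88)"
```

```text
t 1.97 pos [451.1 173.   91.2] j [ 0.7   0.31 -0.52  0.   -0.75 -0.7 ] w 0.995 F [ 0.  -0.1 -0.3]
zaxis [-0.001 -0.001 -1.   ] shift cm [0.5  0.31 0.33] turn 0.007
```

Call:
{"method": "jog_arm", "body": {
  "deltas": [
    [[0.5,0.3,0.3],0,8.5],
    [[0.5,0.3,0.3],0,4],
    [[0.5,0.3,0.3],0,4],
    [[0.5,0.3,0.3],0,4],
    [[0.5,0.3,0.3],0,4]
  ]
}}

```text
time: 2.38
tool_pos: [448.5, 167.1, 89.8]
tool_rot: [-2.227, 2.215, -0.0]
wrist_force: [-3.7, 0.9, 7.6]
width: 0.553
```

Call:
{"method": "jog_arm", "body": {
  "deltas": [
    [[0,0,0],0,3.5],
    [[0,0,0],0,3.5],
    [[0,0,0],0,3.5]
  ]
}}

```text
time: 2.63
tool_pos: [448.5, 167.2, 89.8]
tool_rot: [-2.227, 2.215, -0.0]
wrist_force: [-3.1, 0.5, 7.0]
width: 0.554
```

```bash
python3 -c "
from h import *
go(440,-9,200)"
```

```text
t 2.63 pos [448.5 167.2  89.8] j [ 0.7   0.3  -0.53 -0.   -0.74 -0.69] w 0.554 F [-3.1  0.5  7. ]
zaxis [ 0.001  0.001 -1.   ] shift cm [ 17.61   0.94 -11.03] turn 0.005
```

Gripped: the opening is 0.554, or 47 mm, which fits the cap. I'll lift and carry it to the blue tray.

Call:
{"method": "jog_arm", "body": {
  "deltas": [
    [[0,0,-1.5],0,3.5],
    [[0,0,-3],0,3.5],
    [[2,0,-4.5],0,3.5],
    [[5,0.3,-5],0,3.5],
    [[8,0.5,-5],0,3.5]
  ]
}}

```text
time: 3.05
tool_pos: [444.4, 86.9, 140.0]
tool_rot: [-2.226, 2.211, -0.001]
wrist_force: [0.1, -1.2, -2.6]
width: 0.552
```

Call:
{"method": "jog_arm", "body": {
  "deltas": [
    [[3,0.2,0],0,3.5],
    [[6,0.4,0],0,3.5],
    [[8.5,0.4,0],0,3.5],
    [[9.5,0.4,0],0,3.5],
    [[9.5,0.4,0],0,3.5]
  ]
}}

```text
time: 3.47
tool_pos: [439.7, -9.9, 138.3]
tool_rot: [2.223, -2.219, -0.001]
wrist_force: [0.5, -0.3, -2.4]
width: 0.552
```

```bash
python3 -c "
from m import *
f=grab('side','s4.png');go(440,-9,94)
cv2.imwrite('pics/v4.png',cv2.resize(f['color'][130:330,240:440],(500,500)))"
```

```text
t 3.52 pos [440.1  -8.8 138.4] j [ 0.35  0.17 -0.56 -0.   -0.84 -0.35] w 0.547 F [ 0.4 -0.4 -2.6]
zaxis [ 0.  0. -1.] shift cm [0.02 0.01 4.44] turn 0.003
```

View pics/v4.png

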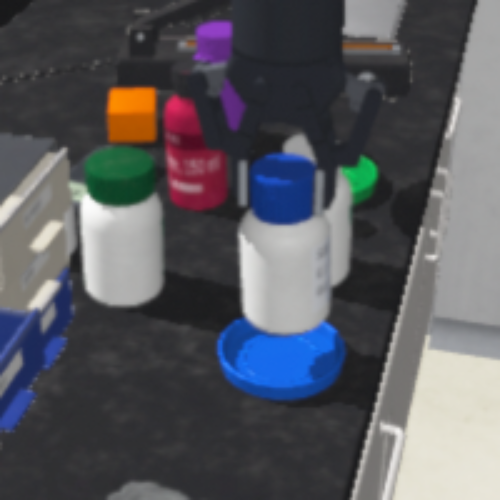

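The bottle hangs upright by its cap, at crop (285,245), centred over the blue tray at (281,355). I'll lower it.

Call:
{"method": "jog_arm", "body": {
  "deltas": [
    [[0,0,1.5],0,3.5],
    [[0,0,3],0,3.5],
    [[0,0,4],0,3.5],
    [[0,0,4.3],0,3.5],
    [[0,0,4.4],0,3.5]
  ]
}}

```text
time: 3.93
tool_pos: [440.2, -7.5, 94.0]
tool_rot: [2.228, -2.213, -0.001]
wrist_force: [-0.0, -1.2, -2.7]
width: 0.549
```

Call:
{"method": "jog_arm", "body": {
  "deltas": [
    [[0,0,0],0,3.5],
    [[0,0,0.1],0,3.5],
    [[0,0,0.1],0,3.5]
  ]
}}

```text
time: 4.18
tool_pos: [441.0, -7.7, 93.9]
tool_rot: [-2.226, 2.214, -0.001]
wrist_force: [1.4, 0.5, -2.2]
width: 0.553
```

Call:
{"method": "jog_arm", "body": {
  "deltas": [
    [[0,0,0.1],0,3.5],
    [[0,0,0.2],0,3.5],
    [[0,0,0.2],0,3.5]
  ]
}}

```text
time: 4.43
tool_pos: [441.1, -8.1, 93.7]
tool_rot: [-2.227, 2.214, -0.002]
wrist_force: [-5.0, 1.1, 14.3]
width: 0.551
```

Contact on the floor (+14 N), so I'll release and back off upward.

Call:
{"method": "jog_arm", "body": {
  "deltas": [
    [[0,0,0],0,8.5],
    [[0,0,0],0,8.5],
    [[0,0,0],0,8.5],
    [[0,0,0],0,8.5],
    [[0,0,-0.5],0,8.5]
  ]
}}

```text
time: 4.85
tool_pos: [439.6, -8.4, 95.7]
tool_rot: [2.225, -2.215, -0.002]
wrist_force: [0.5, -0.6, -0.0]
width: 0.998
```

Call:
{"method": "jog_arm", "body": {
  "deltas": [
    [[0,0,-2],0,8.5],
    [[0,0,-4],0,8.5],
    [[0,0,-7],0,8.5],
    [[0,0,-10],0,8.5],
    [[0,0,-12],0,8.5]
  ]
}}

```text
time: 5.27
tool_pos: [441.2, -8.2, 219.5]
tool_rot: [-2.225, 2.213, -0.004]
wrist_force: [0.5, 0.4, -0.4]
width: 0.995
```

```bash
python3 -c "
from m import *
f=grab('side','s5.png');go(594,-78,215)
cv2.imwrite('pics/v5.png',cv2.resize(f['color'][130:330,240:440],(500,500)))"
```

```text
t 5.32 pos [443.4  -7.9 222.8] j [ 0.35  0.07 -0.43  0.   -1.06 -0.35] w 0.994 F [ 1.3 -0.5  3.6]
zaxis [ 0.011  0.001 -1.   ] shift cm [  7.11 -15.01   0.94] turn 0.006
```

View pics/v5.png

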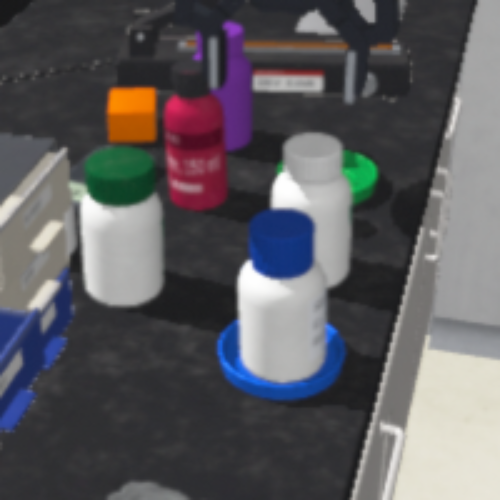

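The blue bottle stands upright inside its tray, at crop (283,300) in the tray at (281,355). Next is green.

Call:
{"method": "jog_arm", "body": {
  "deltas": [
    [[1.5,-3,0],0,8.5],
    [[3,-6,0],0,8.5],
    [[4.5,-9,0],0,8.5],
    [[6,-12,0],0,8.5],
    [[7.2,-15.2,0],0,8.5]
  ]
}}

```text
time: 5.73
tool_pos: [593.6, -80.6, 216.2]
tool_rot: [2.226, -2.216, -0.001]
wrist_force: [-0.1, 0.8, 0.4]
width: 0.993
```

Call:
{"method": "jog_arm", "body": {
  "deltas": [
    [[0,0,2],0,8.5],
    [[0,0,4.5],0,8.5],
    [[0,0,6],0,8.5],
    [[0,0,6],0,8.5],
    [[0,0,6],0,8.5]
  ]
}}

```text
time: 6.15
tool_pos: [592.3, -79.6, 155.7]
tool_rot: [2.226, -2.214, -0.002]
wrist_force: [0.2, -0.1, 0.2]
width: 0.998
```

```bash
python3 -c "
from m import *
f=grab('side','s6.png');go(595,-78,88)
print([ (np.round(c,1),s) for c,s,e in comps(f,*C['green'])], proj(f,[595,-78,113]),proj(f,[580,-240,130]),proj(f,[595,-78,0]))
cv2.imwrite('pics/v6.png',cv2.resize(f['color'][110:270,220:420],(750,600)))"
```

```text
t 6.2 pos [593.2 -79.5 157. ] j [ 0.14  0.4  -0.17  0.   -1.   -0.13] w 0.998 F [0.4 0.5 1.5]
zaxis [ 0.001 -0.001 -1.   ] shift cm [-0.16 -0.18  6.9 ] turn 0.005
[(array([287.6, 199.7]), array([274, 189,  28,  23, 557], dtype=int32)), (array([383.7, 199.7]), array([377, 190,  15,  22, 231], dtype=int32)), (array([289.1, 398.9]), array([268, 388,  41,  17, 252], dtype=int32))] [286.59022947 198.22232024] [316.22052134 160.39644537] [289.69051792 243.55890143]
```

View pics/v6.png

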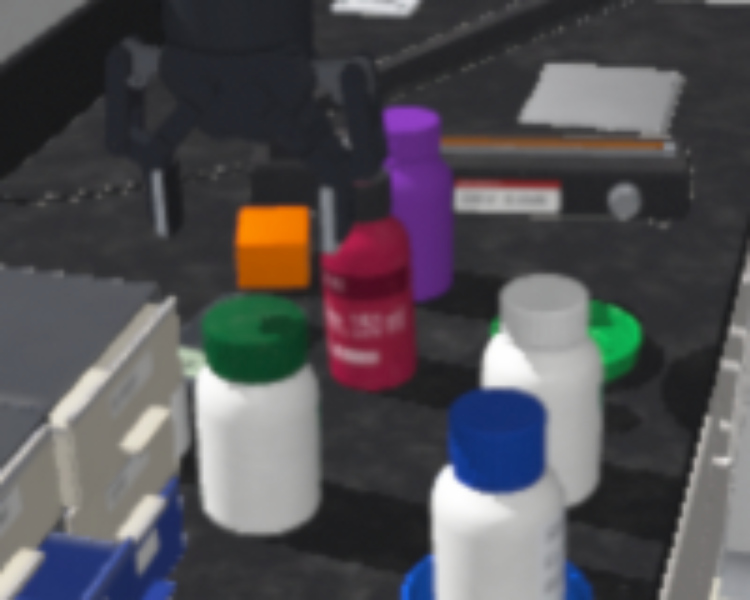

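The fingers straddle the green cap, with pads at crop x 165 and 328 and the cap at 255. The predicted and seen cap centres agree to about 1 px. Descending.

Call:
{"method": "jog_arm", "body": {
  "deltas": [
    [[-0.15,0,2],0,8.5],
    [[-0.15,0,4],0,8.5],
    [[-0.15,0,6],0,8.5],
    [[-0.15,0,6.9],0,8.5],
    [[-0.15,0,6.9],0,8.5]
  ]
}}

```text
time: 6.62
tool_pos: [592.0, -77.9, 86.5]
tool_rot: [2.226, -2.215, -0.002]
wrist_force: [-0.4, 0.1, -0.0]
width: 0.994
```

Call:
{"method": "jog_arm", "body": {
  "deltas": [
    [[0,0,0],0,8.5],
    [[0,0,0],0,4.5],
    [[0,0,0],0,4.5],
    [[0,0,0],0,4.5],
    [[0,0,0],0,4.5]
  ]
}}

```text
time: 7.03
tool_pos: [593.8, -77.9, 89.3]
tool_rot: [-2.226, 2.214, -0.004]
wrist_force: [-1.2, -0.3, 6.4]
width: 0.659
```

Call:
{"method": "jog_arm", "body": {
  "deltas": [
    [[0,0,0],0,4.5],
    [[0,0,0],0,4.5]
  ]
}}

```text
time: 7.2
tool_pos: [593.9, -77.9, 89.3]
tool_rot: [-2.226, 2.213, -0.004]
wrist_force: [-1.0, 0.3, 5.7]
width: 0.658
```

Gripped at 56 mm. I'll lift 16 cm so the bottle clears its neighbours, then go to the green tray.

Call:
{"method": "jog_arm", "body": {
  "deltas": [
    [[0,0,-2],0,4.5],
    [[0,0,-5],0,4.5],
    [[0,0,-9],0,4.5],
    [[0,0,-13],0,4.5],
    [[0,0,-16],0,4.5]
  ]
}}

```text
time: 7.62
tool_pos: [592.4, -77.9, 249.5]
tool_rot: [-2.226, 2.215, -0.0]
wrist_force: [1.6, -0.7, -4.6]
width: 0.657
```

Call:
{"method": "jog_arm", "body": {
  "deltas": [
    [[1,0.6,0],0,4.5],
    [[4,2.4,0],0,4.5],
    [[7,4.2,0],0,4.5],
    [[10,6,0],0,4.5],
    [[13,7.8,0],0,4.5]
  ]
}}

```text
time: 8.03
tool_pos: [512.6, -208.8, 244.9]
tool_rot: [2.226, -2.215, -0.007]
wrist_force: [0.5, -0.2, -5.0]
width: 0.659
```

Call:
{"method": "jog_arm", "body": {
  "deltas": [
    [[3,1.8,0],0,4.5],
    [[6,3.6,0],0,4.5],
    [[8,4.8,0],0,4.5],
    [[9.5,5.5,0],0,4.5],
    [[9.5,5.5,0],0,4.5]
  ]
}}

```text
time: 8.45
tool_pos: [457.5, -305.3, 245.0]
tool_rot: [2.221, -2.22, -0.008]
wrist_force: [0.7, 0.5, -4.7]
width: 0.658
```

```bash
python3 -c "
from m import *
f=grab('side','s7.png');go(461,-303,140)
cv2.imwrite('pics/v7.png',cv2.resize(f['color'][50:230,260:460],(660,594)))"
```

```text
t 8.5 pos [ 458.5 -304.2  245. ] j [-0.29  0.25 -0.15 -0.   -1.17  0.29] w 0.656 F [ 0.8  0.4 -5.8]
zaxis [-0.004  0.003 -1.   ] shift cm [-0.09 -0.29 10.5 ] turn 0.001
```

View pics/v7.png

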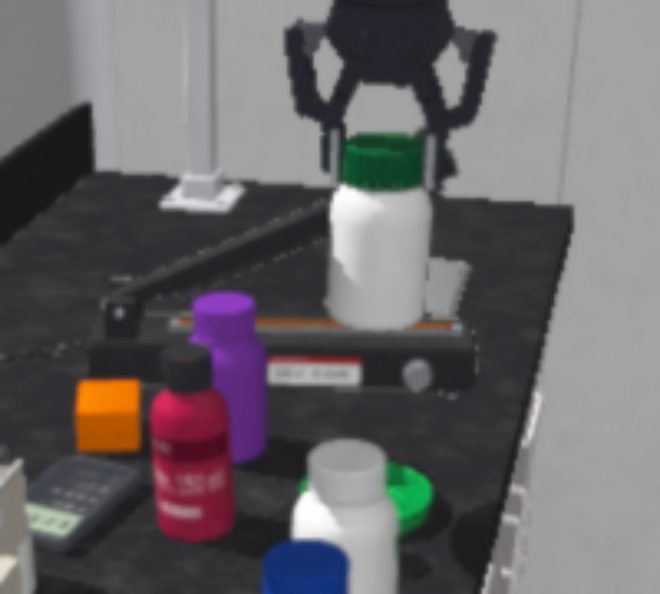

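The green bottle hangs upright at crop (380,230). I'll lower it into the green tray, which shows partly hidden at (395,495).

Call:
{"method": "jog_arm", "body": {
  "deltas": [
    [[-0.1,-0.3,3],0,4.5],
    [[-0.1,-0.3,6],0,4.5],
    [[-0.1,-0.3,9],0,4.5],
    [[-0.1,-0.3,12],0,4.5],
    [[-0.1,-0.3,14],0,4.5]
  ]
}}

```text
time: 8.92
tool_pos: [461.4, -300.6, 103.1]
tool_rot: [2.225, -2.215, -0.01]
wrist_force: [-0.8, -0.5, -6.0]
width: 0.655
```

Call:
{"method": "jog_arm", "body": {
  "deltas": [
    [[0,0,0.4],0,4.5],
    [[0,0,0.8],0,4.5],
    [[0,0,1],0,4.5],
    [[0,0,1.1],0,4.5],
    [[0,0,1.1],0,4.5]
  ]
}}

```text
time: 9.33
tool_pos: [464.6, -302.7, 97.5]
tool_rot: [-2.227, 2.215, -0.004]
wrist_force: [0.3, 0.1, -6.0]
width: 0.656
```

Call:
{"method": "jog_arm", "body": {
  "deltas": [
    [[0,0.2,0.1],0,4.5],
    [[0,0.2,0.2],0,4.5],
    [[0,0.2,0.3],0,4.5],
    [[0,0.2,0.3],0,4.5]
  ]
}}

```text
time: 9.67
tool_pos: [461.6, -302.6, 93.4]
tool_rot: [-2.227, 2.216, -0.0]
wrist_force: [1.0, -0.3, -4.8]
width: 0.658
```

Call:
{"method": "jog_arm", "body": {
  "deltas": [
    [[0,0,0.1],0,4.5],
    [[0,0,0.1],0,4.5]
  ]
}}

```text
time: 9.83
tool_pos: [461.8, -302.8, 93.3]
tool_rot: [2.227, -2.215, 0.001]
wrist_force: [-1.4, 0.9, 2.1]
width: 0.656
```

Touching the floor. One more millimetre, then release.

Call:
{"method": "jog_arm", "body": {
  "deltas": [
    [[0,0,0.1],0,4.5],
    [[0,0,0.1],0,4.5],
    [[0,0,0.1],0,8.5],
    [[0,0,0.1],0,8.5],
    [[0,0,0.1],0,8.5]
  ]
}}

```text
time: 10.25
tool_pos: [462.5, -302.9, 91.7]
tool_rot: [-2.227, 2.215, -0.003]
wrist_force: [0.4, 0.6, -0.3]
width: 0.997
```

Call:
{"method": "jog_arm", "body": {
  "deltas": [
    [[0,0,0],0,8.5],
    [[0,0,0],0,8.5],
    [[0,0,-1],0,8.5],
    [[0,0,-3],0,8.5],
    [[0,0,-6],0,8.5]
  ]
}}

```text
time: 10.67
tool_pos: [460.2, -301.9, 150.1]
tool_rot: [2.225, -2.215, -0.009]
wrist_force: [0.7, -0.1, -0.2]
width: 0.992
```

Call:
{"method": "jog_arm", "body": {
  "deltas": [
    [[0,0,-3],0,8.5],
    [[0,0,-6],0,8.5],
    [[-1.5,-3,-8],0,8.5],
    [[-3,-6,-8],0,8.5],
    [[-4.5,-9,-8],0,8.5]
  ]
}}

```text
time: 11.08
tool_pos: [553.1, -257.1, 234.9]
tool_rot: [-2.224, 2.215, -0.008]
wrist_force: [-0.7, -0.5, -0.6]
width: 0.994
```

```bash
python3 -c "
from m import *
f=grab('side','s8.png');g=grab('top','t8.png');go(580,-240,175)
print([ (np.round(c,1),s[:5],onz(g,*c,118)) for c,s,e in comps(g,*C['green'])])
cv2.imwrite('pics/v8.png',np.hstack([cv2.resize(f['color'][130:230,280:430],(450,300)),cv2.resize(g['color'][170:310,340:500],(343,300))]))"
```

```text
t 11.18 pos [ 555.  -255.4  231.8] j [-0.17  0.36 -0.03  0.   -1.18  0.18] w 0.996 F [-0.2 -1.  -0.9]
zaxis [ 0.002 -0.    -1.   ] shift cm [-1.52 -2.5   5.68] turn 0.008
[(array([444. , 263.9]), array([ 417,  241,   52,   48, 1370], dtype=int32), array([ 450.81554722, -284.59388952,  118.        ]))]
```

View pics/v8.png

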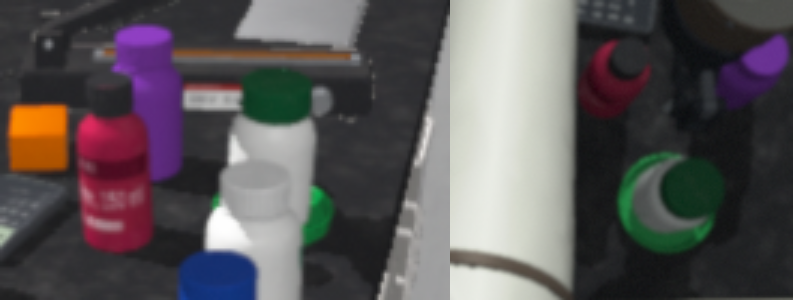

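The green bottle stands in its tray: its cap is at right crop (690,187) and the ring of the tray shows around its foot. The black-capped crimson bottle is at left crop (110,98), within 1 to 2 px of the prediction, and the purple look-alike is separate at (145,45). Next is the dark red bottle.

Call:
{"method": "jog_arm", "body": {
  "deltas": [
    [[-1,-1.5,0],0,8.5],
    [[-1.5,-2.5,1],0,8.5],
    [[-1.5,-2.5,3],0,8.5],
    [[-1.5,-2.5,5],0,8.5],
    [[-1.5,-2.5,5.5],0,8.5]
  ]
}}

```text
time: 11.6
tool_pos: [574.4, -241.1, 172.1]
tool_rot: [2.224, -2.214, -0.01]
wrist_force: [-0.3, -0.1, -1.1]
width: 0.993
```

Call:
{"method": "jog_arm", "body": {
  "deltas": [
    [[0,0,0],0,8.5]
  ]
}}

```text
time: 11.68
tool_pos: [575.1, -241.8, 173.9]
tool_rot: [2.225, -2.214, -0.006]
wrist_force: [-0.2, 0.5, -0.7]
width: 0.995
```

```bash
python3 -c "
from m import *
f=grab('side','s9.png');go(580,-240,110)
cv2.imwrite('pics/v9.png',cv2.resize(f['color'][100:220,270:430],(720,540)))"
```

```text
t 11.73 pos [ 576.1 -242.2  175.7] j [-0.14  0.43 -0.07  0.   -1.07  0.14] w 0.999 F [0.6 0.  0.5]
zaxis [-0.002 -0.    -1.   ] shift cm [-0.22 -0.4   6.57] turn 0.005
```

View pics/v9.png

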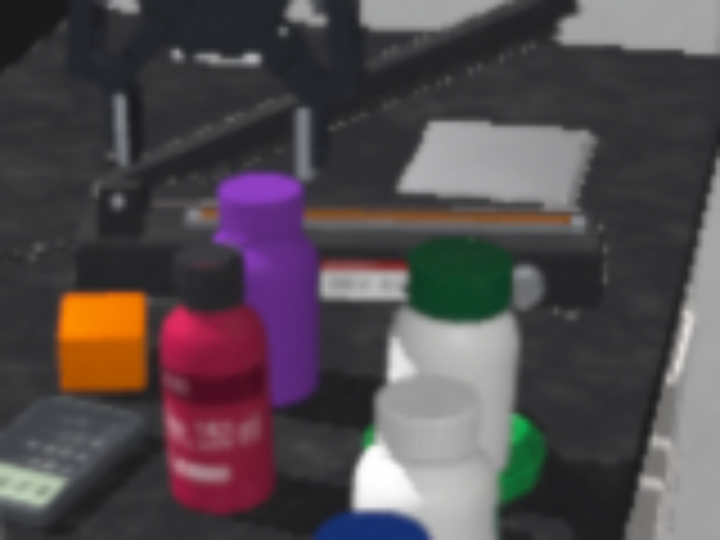

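The pads at crop x 125 and 303 have their midpoint at 214, over the black cap at (208,275). Descending.

Call:
{"method": "jog_arm", "body": {
  "deltas": [
    [[-0.1,-0.2,2],0,8.5],
    [[-0.1,-0.2,4],0,8.5],
    [[-0.1,-0.2,6],0,8.5],
    [[-0.1,-0.2,6.6],0,8.5],
    [[-0.1,-0.2,6.6],0,8.5]
  ]
}}

```text
time: 12.15
tool_pos: [578.0, -241.1, 109.7]
tool_rot: [2.226, -2.215, -0.002]
wrist_force: [0.1, 0.0, 1.3]
width: 0.993
```

Call:
{"method": "jog_arm", "body": {
  "deltas": [
    [[0,0,0],0,8.5],
    [[0,0,0],0,2.5],
    [[0,0,0],0,2.5],
    [[0,0,0],0,2.5],
    [[0,0,0],0,2.5]
  ]
}}

```text
time: 12.57
tool_pos: [578.9, -241.1, 111.2]
tool_rot: [-2.226, 2.215, -0.002]
wrist_force: [0.3, 0.1, 0.0]
width: 0.445
```

Call:
{"method": "jog_arm", "body": {
  "deltas": [
    [[0,0,0],0,2.5],
    [[0,0,0],0,2.5],
    [[0,0,0],0,2.5]
  ]
}}

```text
time: 12.82
tool_pos: [578.9, -241.2, 111.4]
tool_rot: [-2.227, 2.215, -0.002]
wrist_force: [-0.3, -0.3, 6.0]
width: 0.409
```

Gripped at 35 mm. I'll lift 17 cm and cross to the red tray.

Call:
{"method": "jog_arm", "body": {
  "deltas": [
    [[0,0,-2],0,2.5],
    [[0,0,-5],0,2.5],
    [[0,0,-9],0,2.5],
    [[0,0,-13],0,2.5],
    [[0,0,-17],0,2.5]
  ]
}}

```text
time: 13.23
tool_pos: [577.6, -240.6, 280.6]
tool_rot: [2.226, -2.216, -0.004]
wrist_force: [1.0, -0.3, -2.7]
width: 0.414
```

Call:
{"method": "jog_arm", "body": {
  "deltas": [
    [[-1,0,0],0,2.5],
    [[-4,0,0],0,2.5],
    [[-8,0,0],0,2.5],
    [[-12,0,0],0,2.5],
    [[-16,0,0],0,2.5]
  ]
}}

```text
time: 13.65
tool_pos: [576.7, -79.4, 278.8]
tool_rot: [2.225, -2.217, -0.003]
wrist_force: [1.2, -0.3, -2.0]
width: 0.406
```

Call:
{"method": "jog_arm", "body": {
  "deltas": [
    [[-4,0,0],0,2.5],
    [[-8,0,0],0,2.5],
    [[-12,0,0],0,2.5],
    [[-16,0,0],0,2.5],
    [[-20,0,0],0,2.5]
  ]
}}

```text
time: 14.07
tool_pos: [575.6, 121.1, 278.9]
tool_rot: [2.226, -2.215, -0.002]
wrist_force: [0.3, -0.4, -1.8]
width: 0.41
```

Call:
{"method": "jog_arm", "body": {
  "deltas": [
    [[-4,0,0],0,2.5],
    [[-8,0,0],0,2.5],
    [[-12,0,0],0,2.5],
    [[-16,0,0],0,2.5],
    [[-18,0,0],0,2.5]
  ]
}}

```text
time: 14.48
tool_pos: [574.7, 303.3, 278.0]
tool_rot: [2.229, -2.212, -0.003]
wrist_force: [0.3, -0.8, -2.4]
width: 0.412
```

```bash
python3 -c "
from m import *
f=grab('side','s10.png');go(585,305,160)
cv2.imwrite('pics/v10.png',f['color'])"
```

```text
t 14.53 pos [574.8 305.3 277.5] j [ 0.74  0.41  0.16 -0.   -1.32 -0.73] w 0.406 F [ 2.   1.6 -1.5]
zaxis [-0.002  0.001 -1.   ] shift cm [ 0.04 -1.04 11.75] turn 0.01
```

View pics/v10.png

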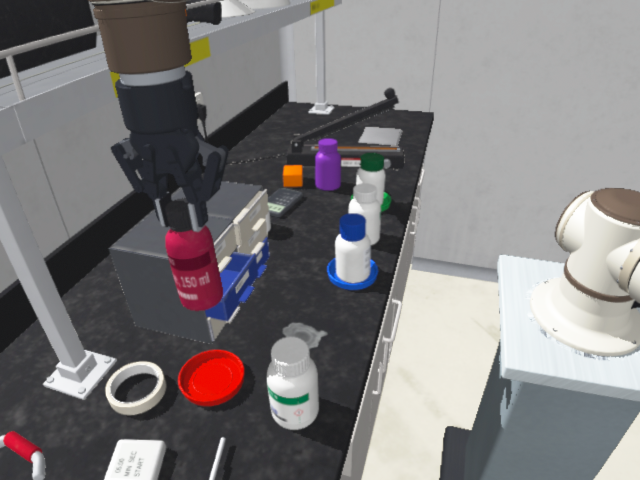

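The crimson bottle hangs at px (193,260) beside the red tray at (211,378). The white bottles and the two placed bottles look undisturbed. I'll lower it with a 1 cm x correction.

Call:
{"method": "jog_arm", "body": {
  "deltas": [
    [[0,-1,2],0,2.5],
    [[0,-1,5],0,2.5],
    [[0,-1,8],0,2.5],
    [[0,-1,11],0,2.5],
    [[0,-1,13],0,2.5]
  ]
}}

```text
time: 14.95
tool_pos: [583.7, 297.4, 145.7]
tool_rot: [2.221, -2.213, -0.003]
wrist_force: [-0.7, -0.2, -1.9]
width: 0.409
```

Call:
{"method": "jog_arm", "body": {
  "deltas": [
    [[0,0,0.8],0,2.5],
    [[0,0,1.6],0,2.5],
    [[0,0,2],0,2.5],
    [[0,0,2],0,2.5]
  ]
}}

```text
time: 15.28
tool_pos: [585.9, 299.0, 130.3]
tool_rot: [-2.227, 2.216, 0.0]
wrist_force: [-0.3, 0.2, -2.0]
width: 0.406
```

```bash
python3 -c "
from m import *
f=grab('side','s11.png');go(585,305,115.5)
cv2.imwrite('pics/v11.png',cv2.resize(f['color'][210:430,110:340],(627,600)))"
```

```text
t 15.33 pos [586.2 299.3 131.2] j [ 0.72  0.52 -0.04  0.   -1.01 -0.71] w 0.409 F [ 1.3 -0.1 -1.9]
zaxis [ 0.001  0.001 -1.   ] shift cm [-0.57  0.12  1.57] turn 0.005
```

View pics/v11.png

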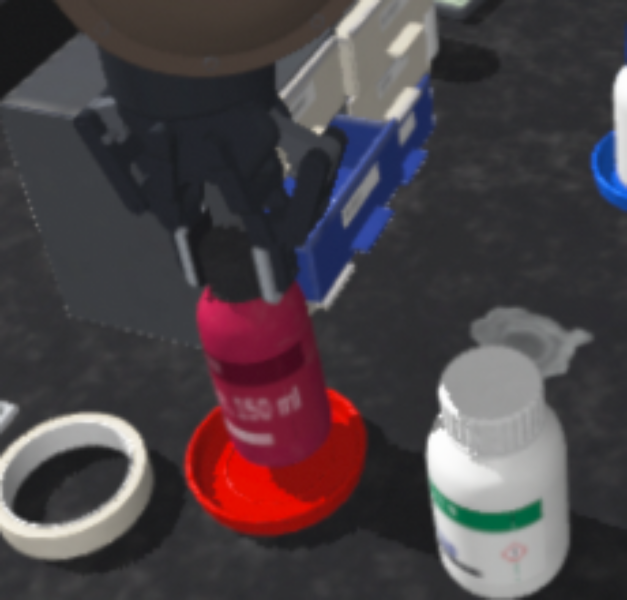

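The bottle hovers inside the tray's rim, at crop (268,380) over the tray at (277,460). I'll shift y by 5 mm and keep lowering.

Call:
{"method": "jog_arm", "body": {
  "deltas": [
    [[-0.5,0.1,0.3],0,2.5],
    [[-0.5,0.1,0.8],0,2.5],
    [[-0.5,0.1,1.2],0,2.5],
    [[-0.5,0.1,1.3],0,2.5],
    [[-0.5,0.1,1.3],0,2.5]
  ]
}}

```text
time: 15.75
tool_pos: [584.4, 303.9, 116.8]
tool_rot: [2.226, -2.215, -0.0]
wrist_force: [-0.3, -0.7, -1.6]
width: 0.409
```

Call:
{"method": "jog_arm", "body": {
  "deltas": [
    [[0,0,0.1],0,2.5],
    [[0,0,0.1],0,2.5],
    [[0,0,0.2],0,2.5],
    [[0,0,0.2],0,2.5]
  ]
}}

```text
time: 16.08
tool_pos: [584.9, 304.1, 115.5]
tool_rot: [-2.227, 2.215, -0.0]
wrist_force: [0.4, -0.4, -2.0]
width: 0.407
```

Call:
{"method": "jog_arm", "body": {
  "deltas": [
    [[0,0,0.1],0,2.5],
    [[0,0,0.1],0,2.5]
  ]
}}

```text
time: 16.25
tool_pos: [585.1, 304.2, 115.5]
tool_rot: [-2.226, 2.215, -0.001]
wrist_force: [-1.4, 0.3, 4.0]
width: 0.409
```

Call:
{"method": "jog_arm", "body": {
  "deltas": [
    [[0,0,0.1],0,2.5],
    [[0,0,0.1],0,2.5]
  ]
}}

```text
time: 16.42
tool_pos: [585.2, 304.3, 115.4]
tool_rot: [-2.226, 2.214, -0.001]
wrist_force: [-1.9, 0.3, 6.4]
width: 0.409
```

Seated. I'll release, rise straight up, then move off toward the robot.

Call:
{"method": "jog_arm", "body": {
  "deltas": [
    [[0,0,0],0,8.5],
    [[0,0,0],0,8.5],
    [[0,0,0],0,8.5],
    [[0,0,0],0,8.5],
    [[0,0,0],0,8.5]
  ]
}}

```text
time: 16.83
tool_pos: [584.7, 304.0, 113.0]
tool_rot: [2.227, -2.216, -0.0]
wrist_force: [-0.4, -0.6, 0.5]
width: 0.996
```

Call:
{"method": "jog_arm", "body": {
  "deltas": [
    [[0,0,-2],0,8.5],
    [[0,0,-5],0,8.5],
    [[0,0,-9],0,8.5],
    [[0,0,-13],0,8.5],
    [[0,0,-16],0,8.5]
  ]
}}

```text
time: 17.25
tool_pos: [585.4, 304.2, 277.1]
tool_rot: [-2.225, 2.213, -0.002]
wrist_force: [1.0, 0.2, 0.5]
width: 0.997
```

Call:
{"method": "jog_arm", "body": {
  "deltas": [
    [[0,3,0],0,8.5],
    [[-3,6,0],0,8.5],
    [[-6,9,0],0,8.5],
    [[-9,12,0],0,8.5],
    [[-12,15,0],0,8.5]
  ]
}}

```text
time: 17.67
tool_pos: [434.9, 421.9, 273.5]
tool_rot: [-2.226, 2.217, 0.0]
wrist_force: [0.3, -0.2, 0.9]
width: 0.994
```

Call:
{"method": "jog_arm", "body": {
  "deltas": [
    [[-4,0,0],0,8.5],
    [[-8,0,0],0,8.5],
    [[-12,0,0],0,8.5],
    [[-12,0,0],0,8.5],
    [[-12,0,0],0,8.5]
  ]
}}

```text
time: 18.08
tool_pos: [434.8, 543.0, 270.8]
tool_rot: [2.227, -2.211, 0.001]
wrist_force: [0.5, -0.2, -1.1]
width: 0.996
```

```bash
python3 -c "
from m import *
f=grab('side','s12.png');g=grab('top','t12.png');go(0,0,0)
for k in('blue','green','red','white'):
  for c,s,e in comps(g,*C[k]):
    if 130<c[1]<300: print(k,c.round(1),s[:5],onz(g,*c,122).round()[:2])
cv2.imwrite('pics/v12.png',np.vstack([cv2.resize(f['color'][120:440,150:450],(500,533))[:,:],])[:,:])
cv2.imwrite('pics/v13.png',cv2.resize(g['color'][140:310,100:520],(800,324)))"
```

```text
t 18.18 pos [435.6 540.8 272.8] j [ 1.12  0.49  0.27  0.   -1.36 -1.12] w 0.998 F [ 0.3  0.8 -0.1]
zaxis [-0.    -0.001 -1.   ] shift cm [53.83 43.83 27.36] turn 0.005
blue [217.6 194. ] [ 187  182   61   28 1213] [591. 164.]
blue [299.8 190.8] [292 189  17   5  74] [597.   0.]
blue [281.2 195.9] [272 193  19   6  96] [587.  37.]
blue [305.4 277.2] [281 251  49  49 920] [425. -11.]
blue [303.8 269.4] [293 258  22  23 404] [441.  -8.]
green [444.  263.9] [ 418  241   50   48 1344] [ 450. -284.]
red [164.1 209.9] [ 140  185   47   47 1552] [560. 271.]
red [ 60.2 250.8] [ 41 242  40  19 476] [477. 486.]
white [356.9 156.7] [343 143  29  29 619] [ 669. -115.]
white [141.1 164.2] [122 146  39  38 511] [655. 325.]
white [391.3 162.6] [383 148  18  30 413] [ 656. -184.]
white [208.1 173.7] [181 173  59   3 131] [634. 185.]
white [276.1 175.3] [245 172  64   8 462] [630.  48.]
white [ 94.3 196.2] [ 78 179  34  35 827] [589. 420.]
white [213.5 182.3] [203 179  22   8 155] [616. 173.]
white [278.2 187.4] [267 183  23  10 212] [605.  44.]
white [621.5 237.2] [ 601  212   39   54 1871] [ 503. -673.]
white [100.  242.2] [ 79 237  43  12 165] [495. 401.]
white [143.7 266.9] [124 252  45  33 956] [445. 308.]
white [370.7 267.9] [355 252  33  33 853] [ 443. -138.]
white [440.8 268.2] [434 253  21  23  77] [ 442. -277.]
white [ 21.6 269.5] [  7 256  31  27 224] [438. 569.]
white [304.7 274.5] [289 256  32  32 334] [431.  -9.]
```

View pics/v12.png

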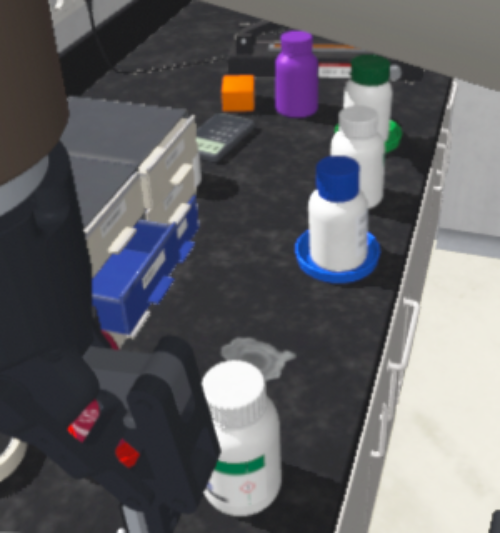

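View pics/v13.png

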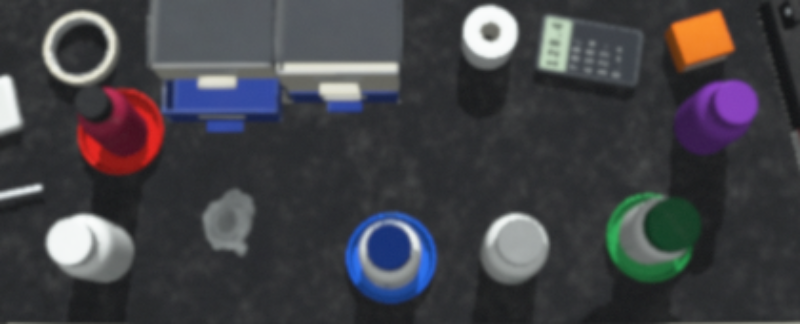

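All three bottles stand upright in their trays, and both white bottles are within 0.3 px of where they started. One numeric check of the cap positions against tray centres, then I hand in.

```bash
python3 -c "
from m import *
g=grab('top')
print('red',onz(g,148.3,193.5,142).round(),'green',onz(g,100+672*.525,140+224*.525,123).round(),'blue',onz(g,303.8,269.4,126).round())
print(manip.get_state()['dq'].round(3)); manip.close_job()"
```

```text
red [589. 300. 142.] green [ 463. -301.  123.] blue [440.  -8. 126.]
[-0.009 -0.018 -0.004 -0.     0.    -0.002]
the job is handed in; nothing more can be done
```

All three coloured bottles are standing in the trays of their colours, and I handed the job in at about 18 s of the 83 s allowed. I picked each one up by its cap, lowered it until the wrist force showed it on the tray floor, then released it and moved the arm clear.

| Bottle | Cap position, last top view (x, y mm) | Tray centre (x, y mm) | Offset, limit 20 mm |
|---|---|---|---|
| Blue | (440, -8) | (440, -9) | about 1 mm |
| Green | (463, -301) | (461, -303) | about 3 mm |
| Dark red | (589, 300) | (585, 305) | about 6 mm |

- **Accuracy:** the green and dark red cap positions were read by eye from the picture, so they are good to a few millimetres.
- **Upright:** all three look upright in the last pictures. In the final side view the gripper hid most of the dark red bottle, so for that one I relied on the top view, the seating contact and the release position.
- **White-capped bottles:** neither was touched, and both are within 0.3 px of their starting positions in the top view.
- **Failed checks:** none of my checks failed or disagreed. The hand-in gave no verdict.

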